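# Unstack the payload units into their mounting trays

### The job

The four payload units have come up to the integration bench nested in one stack. Take the stack apart, lifting each unit straight off the one below and keeping it level, and set each one down gently in the mounting tray that fits its size, flat on the plate inside all four corner angles (either end may point either way). Leave the multimeter and the little dish of screws where they are.

Things in the scene. Friction and masses are not known exactly. Their poses are not given: they have to be found in the camera images.
- unit_nav: Smallest unit, top of the stack: white case, antenna dome (29 across, 11 high) on its lid. In mm: 62 long (x), 38 wide (y), upright sides, 38 high to the lid, about 120 g. Origin: centre of underside, z up. Hollow below: a 5 deep, 3 thick skirt fits over the land of the receiver unit (1.25 spare all round).
- unit_receiver: Second smallest unit, second from the top: bare aluminium, few side vents. In mm: 88 long (x), 46 wide (y), upright sides, 38 high to the lid, about 220 g. Origin: centre of underside, z up. Hollow below: a 5 deep, 3 thick skirt fits over the land of the transmitter unit (1.25 spare all round). Land on the lid: 4.5 high; beside what is stacked on it the lid shows 4 at each side, 13 at each end.
- unit_transmitter: Second largest unit, third from the top: bare aluminium, many side grooves. In mm: 114 long (x), 54 wide (y), upright sides, 38 high to the lid, about 340 g. Origin: centre of underside, z up. Hollow below: a 5 deep, 3 thick skirt fits over the land of the battery unit (1.25 spare all round). Land on the lid: 4.5 high; beside what is stacked on it the lid shows 4 at each side, 13 at each end.
- unit_battery: Largest unit, grey, bottom of the stack on the bench. In mm: 140 long (x), 62 wide (y), upright sides, 38 high to the lid, about 550 g. Origin: centre of underside, z up. Land on the lid: 4.5 high; beside what is stacked on it the lid shows 4 at each side, 13 at each end.
- tray_nav: Fixed aluminium tray of the nav unit: base plate 77 (x) by 53 (y) by 3 mm thick with an angle at each corner, 7 high above the plate, leaving a pocket of 71 by 47 (4.5 mm play all round its unit). Between the corners the sides are open. Origin: centre of the plate's underside, z up; a seated unit's origin is 3 mm above it.
- tray_receiver: Fixed aluminium tray of the receiver unit: base plate 103 (x) by 61 (y) by 3 mm thick with an angle at each corner, 7 high above the plate, leaving a pocket of 97 by 55 (4.5 mm play all round its unit). Between the corners the sides are open. Origin: centre of the plate's underside, z up; a seated unit's origin is 3 mm above it.
- tray_transmitter: Fixed aluminium tray of the transmitter unit: base plate 129 (x) by 69 (y) by 3 mm thick with an angle at each corner, 7 high above the plate, leaving a pocket of 123 by 63 (4.5 mm play all round its unit). Between the corners the sides are open. Origin: centre of the plate's underside, z up; a seated unit's origin is 3 mm above it.
- tray_battery: Fixed aluminium tray of the battery unit: base plate 155 (x) by 77 (y) by 3 mm thick with an angle at each corner, 7 high above the plate, leaving a pocket of 149 by 71 (4.5 mm play all round its unit). Between the corners the sides are open. Origin: centre of the plate's underside, z up; a seated unit's origin is 3 mm above it.
- meter: Yellow multimeter lying loose on the bench, 150 (x) by 74 (y) by 34 mm, with an 8 mm high dial; origin: centre of underside. To be left alone.
- screw_dish: Small round steel dish of screws, loose on the bench, 52 mm across at the rim, 16 mm high; origin: centre of underside. To be left alone.
Things that resemble listed ones, but are neither listed nor needed, are in the scene too. What is shaped like the unit_battery but pink or purple is not meant.

How it is judged:
By the outcome, as a careful person would: the job done as asked, in the order asked, and still so for the second after the job is handed in, with the robot touching nothing.
It also fails if it takes over 128 s, if anything falls off the work surface, if the arm or the gripper's body presses on something with over 40 N, if the wrist force passes 120 N, or if a joint passes its speed limit or range.

### The arm

A 6-joint arm with a two-finger parallel gripper is mounted at the origin on the work surface. World frame = base frame: x ahead of the robot, y to its left, z up, the work surface at z = 0. Lengths are in m, angles in rad, forces in N, time in s.
With the tool pointing down it reaches from about 0.35 to 0.775 m from the base axis. Payload 7.3 kg.
Tool frame: the origin (TCP) lies at the very end of the fingers, on their centre line; the grasp point (between the pads) lies 19 mm behind it; z points along the fingers, y is the line along which they close (so a half turn about z gives the same grasp; the last joint's range is limited). The gripper opens to 92 mm and grips with 3 to 60 N. Pads are 19 mm wide; open, the fingers measure 130 mm over their backs; the gripper's body (75 mm by 190 mm) begins 47 mm behind the grasp point.
Start: joints at [-1.396, 0.342, 1.524, -0, 1.275, -0.146], TCP at [0.166, -0.498, 0.205] pointing down, gripper open.
Joint ranges: [-2.53, 2.53], [-0.77, 2.02], [0.04, 2.7], [-1, 4.14], [0.28, 2.66], [-3.11, 3.11]. Speed limits (rad/s): [2.57, 2.57, 3.14, 3.14, 3.14, 3.14].

### API

Orientations are given as [roll, pitch, yaw] about the fixed x, y, z axes, in that order (R = Rz(yaw) Ry(pitch) Rx(roll)).
In Python, from cell import robot gives the robot as it stands.
- The arm moves only by the tool apply_moves, never from a script. Its argument "motion" is text: rows parted by semicolons, each of 7 numbers parted by spaces: the opening in per cent of the stroke, from 0 (shut) to 100 (fully open), then the shift along the tool's x, y, z in cm, then the turn, a rotation vector about the tool's x, y, z in rad. A call has 1 to 20 rows; each row shifts and turns the commanded pose from where the row before left it, along the tool's axes as they then stand; what a row does not reach is not made up. A row lasts 1/8 s, in which the tool goes at most 62.5 mm and 10.7 degrees, less where a joint would pass 70% of its speed; a pose out of reach is approached as far as the arm can. A call with a gripper value outside its range is refused whole. The fingers move at their own pace and stop on an object; "force" is the grip in N (left out, the last holds). Time passes only in rows, so rows that do not move let the fingers close. It gives the time, the measured TCP pose, the force, the opening and the grip force at its end, in the units of the state.
- robot.observe(): the state, without advancing time (a new reading comes with each control period).
- robot.read_camera(name): name is "scene" or "top" or "wrist"; returns a dict with "img" (420x560x3 uint8, red, green, blue), "fovy" (degrees; the focal length in pixels is half the picture's height over the tangent of half this angle, whatever the lens; pixels are square), "cx", "cy" (the principal point, pixels), "k1" (the pictures are not rectified: a ray, as slopes to the right and down, at radius r is drawn at 1 + k1 r^2 times it, then the intrinsics apply), "R" (3x3) and "t" (3): a world point X has camera coordinates R X + t; the wrist camera has in their place "hand_eye" (4x4, takes a point from camera to tool coordinates, whose origin is the TCP and whose axes are the flange's). Camera axes: x right, y down, z forward; pixel columns grow to the right and rows downward; lengths in m; the calibration is good to about 2 mm. A picture is of the moment at which its call begins: read the wrist's pose just before it. There is no depth.
- robot.hand_in(): hands the job in; it is judged then, once.
Trained networks look in a picture, given as the dict that the camera call returned (one of the last four; its "shot" number tells which), for a name from the list of things; names that differ only in an ending like _2 or _b are one class to them, and where a whole thing is asked for, a point or a joint stands for the part that bears it (a point fixed in the world has none). Each returns a list of dicts, best first, with "score" (0 to 1); they miss things now and then, are a little off and sometimes report something else, mostly with a low value. They report only what shows in the picture. A call takes as long as a camera call. They do not tell look-alikes from the thing itself.
- robot.search_frame(target, picture): "centre" ([x, y, z] in m, in world coordinates, good to about 4 mm: the middle of the surface that is visible of it).
- robot.trace(target, picture): "pixels" (420x560 bool, what is visible of it).
The state is a dict: "time": time; "qpos": joint angles; "qvel": joint speeds; "joint_efforts": joint torques, N m; "tool_pos": TCP position; "tool_rot": TCP orientation; "contact_force": force on the tool from outside, world axes, zero at the start; "torque": the same for the moment, N m; "opening": finger opening in m; "grip_force": force on a finger pad.
Only numpy, scipy, OpenCV 4.12 (cv2) and the standard library are available. Lean on these libraries where they do the work, as an engineer would, in place of code of your own. Each camera call takes 0.05 s, during which the arm holds its last target. There are 200 camera calls.

## Working session

There is one attempt and no reset: what is moved stays moved. The work goes in short steps, Python scripts to look and compute and a tool call to move; the robot and the scene stay as the last step left them, time stands still between calls to the robot, and variables do not carry over. Pictures are saved under pics/ and viewed, at most 14 in all, crops included, and the job is handed in when it is done.

Besides the shell and the picture viewer there is one more tool, called after "Call:" as name(argument=value, ...) on one line, values as JSON. apply_moves: Moves the arm, as the interface text tells. Its arguments: {"type":"object","properties":{"motion":{"type":"string"},"force":{"type":"number"}},"required":["motion"]}

```bash
ls; mkdir -p pics; python3 - <<'E'
from cell import robot
import cv2
s=robot.observe();print({k:s[k] for k in('time','tool_pos','tool_rot','opening','contact_force')})
for n in('scene','top'):
    p=robot.read_camera(n);cv2.imwrite(f'pics/{n}0.png',p['img'][:,:,::-1])
    print(n,p['fovy'],p['cx'],p['cy'],p['k1'],p['R'],p['t'])
    for t in('unit_nav','unit_receiver','unit_transmitter','unit_battery','tray_nav','tray_receiver','tray_transmitter','tray_battery','meter','screw_dish'):
        print(t,[(d['centre'],round(d['score'],2)) for d in robot.search_frame(t,p)])
E
```

```text
pics
{'time': 0.0, 'tool_pos': array([ 0.1654995 , -0.4977638 ,  0.20444354]), 'tool_rot': array([-3.14007618e+00, -2.31568813e-04,  3.20790874e-01]), 'opening': 0.0919554959316509, 'contact_force': array([-0.12390053, -0.53018651, -0.4003219 ])}
scene 54.618438025046615 283.97753352009835 205.70212238448633 -0.06882361488664429 [[ 0.73819444  0.67455412 -0.00676076]
 [ 0.46683376 -0.51806018 -0.71671465]
 [-0.4869653   0.52591862 -0.69733378]] [-0.28935897 -0.21260746  1.36577345]
unit_nav [([0.6729, -0.2067, 0.1498], 0.88), ([0.4708, -0.0206, 0.0072], 0.67), ([0.3924, -0.1593, 0.0103], 0.33)]
unit_receiver [([0.693, -0.2084, 0.0998], 0.83)]
unit_transmitter []
unit_battery [([0.2611, -0.4727, 0.0394], 0.74), ([0.7093, -0.2238, 0.0311], 0.61), ([0.6962, -0.2058, 0.099], 0.5)]
tray_nav [([0.6385, 0.1632, 0.0031], 0.9)]
tray_receiver [([0.4252, 0.2895, 0.0033], 0.85)]
tray_transmitter [([0.4559, -0.3097, 0.0045], 0.89)]
tray_battery [([0.4658, -0.0263, 0.0053], 0.75)]
meter [([0.7119, -0.0091, 0.0359], 0.63)]
screw_dish [([0.3915, -0.1607, 0.0079], 0.73), ([0.424, 0.2902, 0.0038], 0.2
[... 157 characters left out ...]
85 ]
 [ 0.12013061 -0.01188811 -0.99268691]] [-0.08491514  0.50581191  1.41797383]
unit_nav [([0.6621, -0.1835, 0.1554], 0.68)]
unit_receiver [([0.6318, -0.1746, 0.1124], 0.51)]
unit_transmitter [([0.6239, -0.1751, 0.0766], 0.49)]
unit_battery [([0.2469, -0.4582, 0.0427], 0.84), ([0.2737, -0.2641, 0.042], 0.79), ([0.6129, -0.1718, 0.0395], 0.65), ([0.6306, -0.1706, 0.1186], 0.53)]
tray_nav [([0.6372, 0.1642, 0.0074], 0.97)]
tray_receiver [([0.4242, 0.2889, 0.0023], 0.63), ([0.4661, -0.0178, 0.0006], 0.47)]
tray_transmitter [([0.4475, -0.3092, 0.0061], 0.87)]
tray_battery [([0.6219, -0.1774, 0.0763], 0.7)]
meter [([0.6964, 0.0081, 0.0381], 0.75)]
screw_dish [([0.3932, -0.1622, 0.0128], 0.81)]
```

View pics/scene0.png

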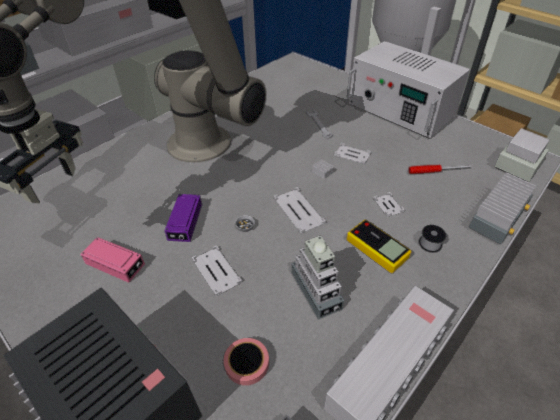

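View pics/top0.png

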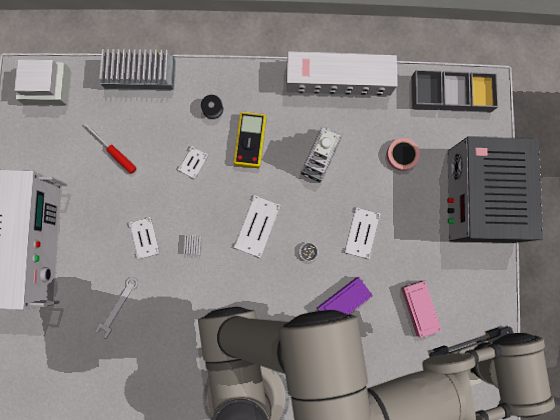

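Scene shows the stack at about (318,275), and top at (322,155) with the nav dome on it. Possible mix-ups for the units are the pink box (scene 112,258 / top 421,310) and the purple box (scene 183,217 / top 345,297). Both have the battery's shape but the wrong colour, so the grey bottom unit of the stack is the battery. Trays in top: nav (192,162), receiver (144,238), battery (257,226), transmitter (363,233). The meter is at (250,140) and the dish at (308,252).

```bash
cat > h.py <<'E'
import numpy as np,cv2
from cell import robot
from scipy.spatial.transform import Rotation as Ro
def toolT(s):
    T=np.eye(4);T[:3,:3]=Ro.from_euler('xyz',s['tool_rot']).as_matrix();T[:3,3]=s['tool_pos'];return T
def shoot(n):
    s=robot.observe();p=robot.read_camera(n)
    if n=='wrist':
        p['C']=toolT(s)@np.array(p['hand_eye'])
    else:
        C=np.eye(4);C[:3,:3]=np.array(p['R']).T;C[:3,3]=-C[:3,:3]@np.array(p['t']);p['C']=C
    p['f']=210/np.tan(np.radians(p['fovy']/2));return p
def ray(p,uv):
    K=np.array([[p['f'],0,p['cx']],[0,p['f'],p['cy']],[0,0,1]])
    q=cv2.undistortPoints(np.float64(uv).reshape(-1,1,2),K,np.array([p['k1'],0,0,0,0.]),None,None).reshape(-1,2) if 0 else None
    d=(np.float64(uv).reshape(-1,2)-[p['cx'],p['cy']])/p['f'];u=d.copy()
    for _ in range(30):u=d/(1+p['k1']*(u**2).sum(1,keepdims=True))
    return np.c_[u,np.ones(len(u))]@p['C'][:3,:3].T
def plane(p,uv,z):
    r=ray(p,uv);c=p['C'][:3,3];return (c+r*((z-c[2])/r[:,2:]))
def proj(p,X):
    x=(np.atleast_2d(X)-p['C'][:3,3])@p['C'][:3,:3];u=x[:,:2]/x[:,2:]
    return u*(1+p['k1']*(u**2).sum(1,keepdims=True))*p['f']+[p['cx'],p['cy']]
def rect(p,mask,z):
    cs=max(cv2.findContours(mask.astype(np.uint8),0,1)[0],key=cv2.contourArea).reshape(-1,2)
    w=plane(p,cs,z)[:,:2];(c,wh,a)=cv2.minAreaRect((w*1000).astype(np.float32))
    if wh[0]<wh[1]:wh=wh[::-1];a+=90
    return np.round(c,1),np.round(wh,1),(a+90)%180-90
def go(xyz,yaw):
    s=robot.observe();T=toolT(s);y0=s['tool_rot'][2];d=(yaw-y0+np.pi/2)%np.pi-np.pi/2
    R=Ro.from_euler('xyz',[np.pi,0,yaw if 1 else 0]).as_matrix()
    Rn=Ro.from_euler('xyz',[np.pi,0,y0+d]).as_matrix()
    tilt=Ro.from_matrix(T[:3,:3].T@Rn).as_rotvec()
    print('turn (tool rv)',tilt.round(3),'then shift cm (after turn)',(Rn.T@(np.array(xyz)-T[:3,3])*100).round(2),'before turn',(T[:3,:3].T@(np.array(xyz)-T[:3,3])*100).round(2))
E
sed -i '/cv2.undistortPoints/d;/K=np.array/d' h.py
python3 - <<'E'
from h import *
p=shoot('wrist');print(p['fovy'],np.round(p['hand_eye'],3),p['k1'])
for n in('scene','top'):
    p=shoot(n)
    for t in('tray_nav','tray_receiver','tray_transmitter','tray_battery'):
        for d in robot.trace(t,p)[:2]:
            print(n,t,round(d['score'],2),rect(p,d['pixels'],.003))
go([.57,-.12,.35],.32)
E
```

```text
62.062038042181165 [[-0.001 -0.958 -0.288  0.078]
 [ 1.    -0.001  0.001  0.   ]
 [-0.001 -0.288  0.958 -0.18 ]
 [ 0.     0.     0.     1.   ]] -0.03672636929857895
scene tray_nav 0.69 (array([636.6, 168.2]), array([84.3, 58.6]), -28.509136199951172)
scene tray_receiver 0.66 (array([419.4, 296.2]), array([108.5,  79.1]), 14.144387245178223)
scene tray_transmitter 0.89 (array([ 449.9, -307.4]), array([138.2,  74.1]), -13.153068542480469)
top tray_nav 0.64 (array([637.3, 164. ]), array([76.2, 54.5]), -27.342178344726562)
top tray_receiver 0.86 (array([421.5, 290.4]), array([103.8,  62.2]), 17.398988723754883)
top tray_transmitter 0.63 (array([ 450.6, -310.4]), array([130.3,  71.8]), -12.754920959472656)
turn (tool rv) [0.    0.    0.001] then shift cm (after turn) [ 50.29 -23.18 -14.48] before turn [ 50.31 -23.14 -14.49]
```

Call:
apply_moves(motion="100 5.1 -1.65 -1.45 0 0 0;100 5.1 -1.65 -1.45 0 0 0;100 5.1 -1.65 -1.45 0 0 0;100 5.1 -1.65 -1.45 0 0 0;100 5.1 -1.65 -1.45 0 0 0;100 5.1 -1.65 -1.45 0 0 0;100 5.1 -1.65 -1.45 0 0 0;100 5.1 -1.65 -1.45 0 0 0;100 5.1 -1.65 -1.45 0 0 0;100 5.1 -1.65 -1.45 0 0 0;100 0 0 0 0 0 0.155;100 0 0 0 0 0 0.155;100 0 0 0 0 0 0.155;100 0 0 0 0 0 0.155;100 0 0 0 0 0 0;100 0 0 0 0 0 0")

```text
time: 3.65
tool_pos: [0.5975, -0.1808, 0.3501]
tool_rot: [3.142, 0.0, -0.296]
contact_force: [-0.9, -0.1, 0.7]
opening: 0.0919
grip_force: 0.0
```

```bash
python3 - <<'E'
from h import *
s=robot.observe();print(s['time'],s['tool_pos'],s['tool_rot'])
p=shoot('wrist');cv2.imwrite('pics/w1.png',p['img'][:,:,::-1])
print(p['C'][:3,3])
for t,z in(('unit_nav',.152),('unit_receiver',.114),('unit_transmitter',.076),('unit_battery',.038)):
    for d in robot.trace(t,p)[:2]:
        print(t,round(d['score'],2),rect(p,d['pixels'],z))
E
```

```text
3.65 [ 0.59751232 -0.18084093  0.35006603] [ 3.14151295e+00  7.19630568e-05 -2.96238806e-01]
[ 0.67233743 -0.20358386  0.53027787]
unit_nav 0.89 (array([ 665.1, -190.6]), array([70. , 38.3]), -23.342071533203125)
unit_receiver 0.6 (array([ 690.2, -210.3]), array([62.7, 34.8]), 28.078214645385742)
unit_transmitter 0.76 (array([ 712.5, -211.7]), array([54. , 15.1]), 59.62996292114258)
unit_battery 0.86 (array([ 261.4, -236.7]), array([100.5,  66.2]), 72.50768280029297)
unit_battery 0.73 (array([485.8, -34.9]), array([127.1,  73.8]), -17.764122009277344)
```

View pics/w1.png

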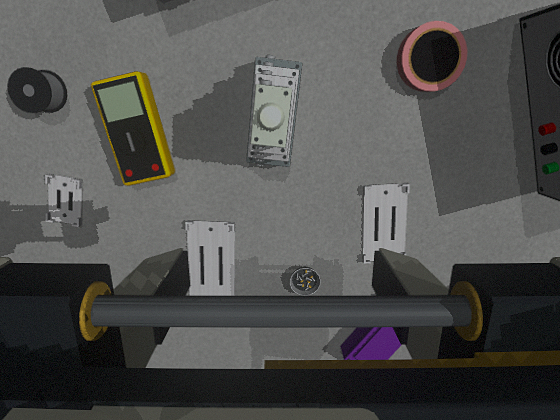

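Call:
apply_moves(motion="100 2.2 -0.35 3 0 0 0.05;100 2.2 -0.35 3 0 0 0.055;100 2.2 -0.35 3 0 0 0;100 0 0 0 0 0 0;100 0 0 0 0 0 0")

```text
time: 4.53
tool_pos: [0.663, -0.1937, 0.2614]
tool_rot: [3.141, -0.001, -0.404]
contact_force: [-0.3, -0.9, 0.3]
opening: 0.092
grip_force: 0.0
```

```bash
python3 - <<'E'
from h import *
s=robot.observe();print(s['time'],s['tool_pos'],s['tool_rot'])
p=shoot('wrist')
d=robot.trace('unit_nav',p)
print([x['score'] for x in d]);m=d[0]['pixels'];print(rect(p,m,.152))
ys,xs=np.where(m);print(xs.min(),xs.max(),ys.min(),ys.max())
x0,y0=int(xs.mean())-100,max(0,int(ys.mean())-75)
im=p['img'].copy()
c=im[y0:y0+150,x0:x0+200];cv2.imwrite('pics/w2.png',cv2.resize(c,None,fx=4,fy=4,interpolation=cv2.INTER_CUBIC)[:,:,::-1]);print(x0,y0)
import pickle;pickle.dump({k:p[k] for k in('img','C','f','k1','cx','cy')},open('w2.pkl','wb'))
E
```

```text
4.525 [ 0.66295256 -0.19368708  0.26141073] [ 3.14148663e+00 -1.30333876e-03 -4.03893291e-01]
[0.68]
(array([ 668. , -191.9]), array([70.7, 38.3]), -24.4202880859375)
254 299 154 234
175 119
```

View pics/w2.png

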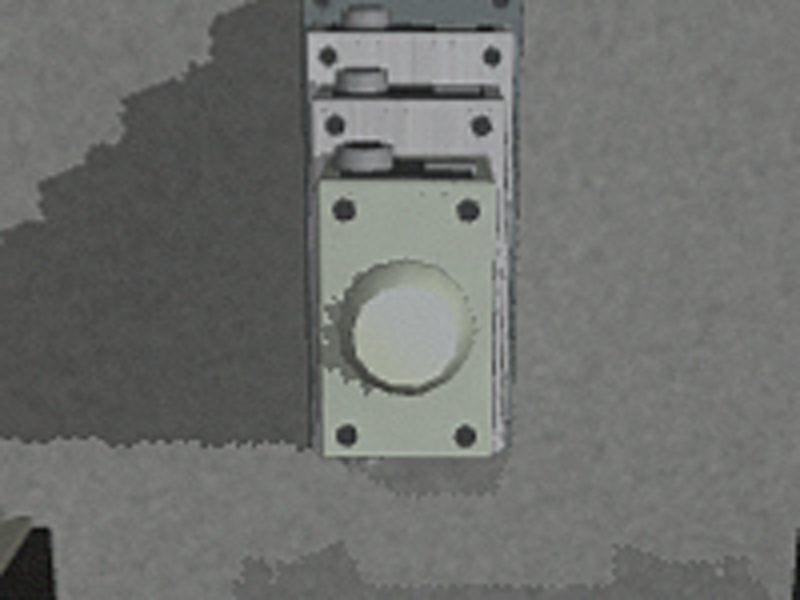

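The crop confirms the pale nav case with its dome on top (dome at 272,200 in the wrist picture). Below it are two bare aluminium units, then the grey-green battery unit. This is the right stack.

```bash
python3 - <<'E'
from h import *
import pickle
from scipy.optimize import least_squares
p=pickle.load(open('w2.pkl','rb'))
f=lambda c:(np.array(c,float)+.5)/4-.5+[175,119]
nav=f([(324,456),(322,181),(494,181),(490,456)]) # near-left, far-left, far-right, near-right
for z in(.148,.152,.156):
    w=plane(p,nav,z)[:,:2];print(z,w.mean(0),np.linalg.norm(w-np.roll(w,-1,0),axis=1)*1e3,np.degrees(np.arctan2(*(w[1]-w[0])[::-1])),np.degrees(np.arctan2(*(w[2]-w[3])[::-1])))
for n,c,z,L in(('rec',[(312,99),(504,98)],.114,44),('tra',[(307,32),(514,32)],.076,57)):
    w=plane(p,f(c),z)[:,:2];d=w[1]-w[0];print(n,np.linalg.norm(d)*1e3,np.degrees(np.arctan2(d[0],-d[1])), w.mean(0)-L/1e3*np.array([-d[1],d[0]])/np.linalg.norm(d))
E
```

```text
0.148 [ 0.66404797 -0.19028157] [61.895416   36.3662084  61.88921048 37.18720415] -23.96701079379094 -23.207003452252508
0.152 [ 0.6650098  -0.19074358] [61.05252627 35.87097458 61.04640526 36.68079004] -23.967010793790948 -23.207003452252472
0.156 [ 0.66597163 -0.19120559] [60.20963655 35.37574076 60.20360004 36.17437592] -23.967010793790937 -23.20700345225248
rec 44.569097836246094 -22.911836969706474 [ 0.66467065 -0.19068088]
tra 52.9464826806935 -23.205781663328533 [ 0.66460649 -0.19072316]
```

Call:
apply_moves(motion="100 0.05 -0.35 3.8 0 0 0.004;100 0 0 5 0 0 0;100 0 0 3 0 0 0;100 0 0 2 0 0 0;100 0 0 0 0 0 0;55 0 0 0 0 0 0;46 0 0 0 0 0 0;30 0 0 0 0 0 0;30 0 0 0 0 0 0;30 0 0 0 0 0 0;30 0 0 0 0 0 0;30 0 0 0 0 0 0;30 0 0 0 0 0 0;30 0 0 0 0 0 0", force=12)

```text
time: 6.38
tool_pos: [0.6649, -0.1906, 0.1221]
tool_rot: [3.142, 0.0, -0.408]
contact_force: [0.4, 1.8, -0.4]
opening: 0.0378
grip_force: 12.0
```

Call:
apply_moves(motion="30 0 0 -0.5 0 0 0;30 0 0 -1 0 0 0;30 0 0 -1.5 0 0 0;30 0 0 -4 0 0 0;30 0 0 -4 0 0 0;30 0 0 -4 0 0 0;30 -3.08 -4 0 0 0 0;30 -3.08 -4 0 0 0 0;30 -3.08 -4 0 0 0 0;30 -3.08 -4 0 0 0 0;30 -3.08 -4 0 0 0 0;30 -3.08 -4 0 0 0 0;30 -3.08 -4 0 0 0 0;30 -3.08 -4 0 0 0 0;30 0 0 0 0 0 0.07;30 0 0 0 0 0 0;30 0 0 0 0 0 0")

```text
time: 8.5
tool_pos: [0.566, 0.2004, 0.2727]
tool_rot: [-3.141, -0.001, -0.478]
contact_force: [-0.1, 0.1, -0.2]
opening: 0.0378
grip_force: 12.0
```

```bash
cat >> h.py <<'E'
def seetray(name,pic=None,z=.003):
    s=robot.observe();print(s['time'],s['tool_pos'],s['tool_rot'],s['opening'])
    p=shoot('wrist')
    for d in robot.trace(name,p)[:2]: print(name,round(d['score'],2),[rect(p,d['pixels'],q) for q in (z,z+.007)])
    for d in robot.search_frame(name,p)[:2]: print(d)
    if pic: cv2.imwrite(f'pics/{pic}.png',p['img'][:,:,::-1])
    return p
E
python3 - <<'E'
from h import *
seetray('tray_nav','w3')
E
```

```text
8.5 [0.56601636 0.2003773  0.27271122] [-3.14121929e+00 -7.87294594e-04 -4.77721407e-01] 0.03781034639523548
tray_nav 0.76 [(array([637.1, 165.8]), array([76.4, 53.7]), -27.450889587402344), (array([637.1, 165.7]), array([75.2, 52.9]), -27.450836181640625)]
{'centre': [0.6353, 0.167, 0.0017], 'score': 0.57}
```

View pics/w3.png

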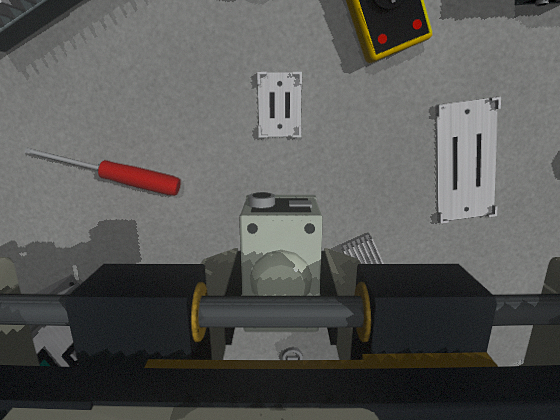

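Call:
apply_moves(motion="30 3.95 -0.09 0 0 0 0;30 3.96 -0.08 0 0 0 0;30 0 0 5 0 0 0;30 0 0 6 0 0 0;30 0 0 6 0 0 0;30 0 0 4 0 0 0;30 0 0 3 0 0 0;30 0 0 1 0 0 0;30 0 0 0 0 0 0;30 0 0 0.4 0 0 0;30 0 0 0.3 0 0 0;30 0 0 0.2 0 0 0;30 0 0 0.1 0 0 0;30 0 0 0 0 0 0;30 0 0 0 0 0 0")

```text
time: 10.52
tool_pos: [0.6368, 0.166, 0.0122]
tool_rot: [-3.142, -0.0, -0.478]
contact_force: [0.0, 0.7, -1.3]
opening: 0.0375
grip_force: 12.0
```

Call:
apply_moves(motion="30 0 0 0.05 0 0 0;30 0 0 0.05 0 0 0;30 0 0 0 0 0 0;30 0 0 0 0 0 0")

```text
time: 11.02
tool_pos: [0.6368, 0.166, 0.0111]
tool_rot: [3.142, -0.0, -0.478]
contact_force: [0.0, -0.1, -0.5]
opening: 0.0378
grip_force: 12.0
```

Call:
apply_moves(motion="30 0 0 0.05 0 0 0;30 0 0 0 0 0 0;30 0 0 0 0 0 0")

```text
time: 11.4
tool_pos: [0.6368, 0.166, 0.011]
tool_rot: [-3.141, -0.0, -0.478]
contact_force: [-2.1, 0.5, 5.2]
opening: 0.038
grip_force: 12.0
```

Call:
apply_moves(motion="62 0 0 0 0 0 0;62 0 0 0 0 0 0;62 0 0 0 0 0 0;62 0 0 -1 0 0 0;62 0 0 -3 0 0 0;80 0 0 -6 0 0 0;100 0 0 -6 0 0 0;100 0 0 -6 0 0 0;100 3.147 5.065 0 0 0 0;100 3.147 5.065 0 0 0 0;100 3.147 5.065 0 0 0 0;100 3.147 5.065 0 0 0 0;100 3.147 5.065 0 0 0 0;100 3.147 5.065 0 0 0 -0.07;100 0 0 0 0 0 0;100 0 0 0 0 0 0")

```text
time: 13.4
tool_pos: [0.6645, -0.1904, 0.2309]
tool_rot: [-3.141, -0.0, -0.409]
contact_force: [-0.3, 0.0, -0.6]
opening: 0.0921
grip_force: 0.0
```

```bash
python3 - <<'E'
from h import *
s=robot.observe();print(s['time'],s['tool_pos'],s['tool_rot'])
p=shoot('wrist')
for d in robot.trace('unit_receiver',p)[:2]: print(d['score'],rect(p,d['pixels'],.114))
for n,a,b in(('rec',(88,46,.114),0),('land',(55.5,31.5,.1185),0)):
    pass
im=p['img'].copy()
y=np.radians(-23.4);c=np.array([.6648,-.1907]);R=np.array([[np.cos(y),-np.sin(y)],[np.sin(y),np.cos(y)]])
for L,W,z in((88,46,.114),(114,54,.076),(140,62,.038)):
    q=np.array([[-1,-1],[1,-1],[1,1],[-1,1]])*[L/2000,W/2000]@R.T+c
    u=proj(p,np.c_[q,[z]*4]);cv2.polylines(im,[np.int32(np.round(u*16))],True,(255,0,0),1,16,4) if 0 else cv2.polylines(im,[np.int32(np.round(u*16))],True,(255,0,0),1,cv2.LINE_8,4)
k=im[95:295,170:400];cv2.imwrite('pics/w4.png',cv2.resize(k,None,fx=3,fy=3,interpolation=cv2.INTER_CUBIC)[:,:,::-1])
p2=shoot('scene');m=robot.trace('unit_nav',p2)
q=np.array([[-1,-1],[1,-1],[1,1],[-1,1]])
for d in m[:2]:
  ys,xs=np.where(d['pixels']);print(d['score'],xs.mean(),ys.mean())
print(proj(p2,[[.637,.166,.03]]))
E
```

```text
13.4 [ 0.66446078 -0.19042158  0.23094171] [-3.14111275e+00 -6.77646973e-05 -4.09073878e-01]
0.56 (array([ 668. , -191.1]), array([94.8, 46.6]), -23.485488891601562)
0.66 389.4229885057471 199.0367816091954
[[389.560461  197.5000117]]
```

View pics/w4.png

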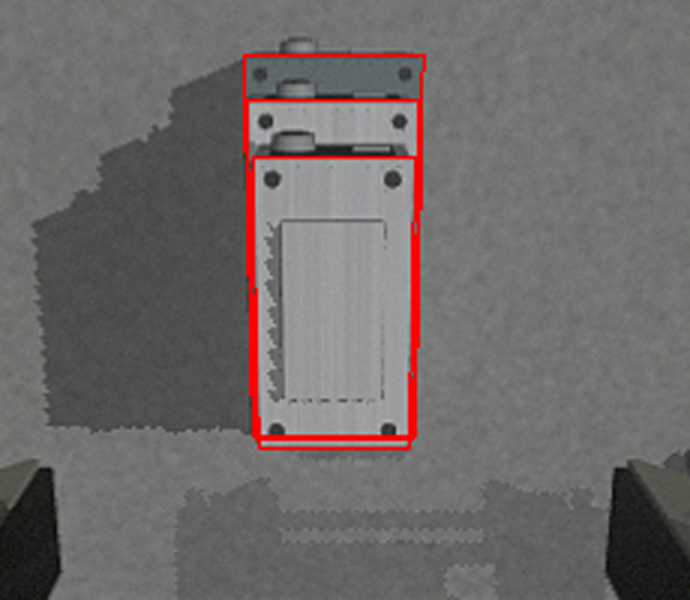

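Call:
apply_moves(motion="100 0 0 5 0 0 0;100 0 0 5 0 0 0;100 0.03 0.02 3 0 0 0;100 0 0 1.7 0 0 0;70 0 0 0 0 0 0;56 0 0 0 0 0 0;40 0 0 0 0 0 0;40 0 0 0 0 0 0;40 0 0 0 0 0 0;40 0 0 0 0 0 0;40 0 0 0 0 0 0;40 0 0 0 0 0 0;40 0 0 0 0 0 0;40 0 0 0 0 0 0", force=20)

```text
time: 15.35
tool_pos: [0.6649, -0.1911, 0.084]
tool_rot: [3.142, -0.001, -0.408]
contact_force: [-0.4, 1.4, 5.2]
opening: 0.0457
grip_force: 20.0
```

Call:
apply_moves(motion="40 0 0 -0.5 0 0 0;40 0 0 -1 0 0 0;40 0 0 -1.5 0 0 0;40 0 0 -5 0 0 0;40 0 0 -5.5 0 0 0;40 0 0 -5.5 0 0 0;40 -4.9 -2.79 0 0 0 0;40 -4.9 -2.79 0 0 0 0;40 -4.9 -2.79 0 0 0 0;40 -4.9 -2.79 0 0 0 0;40 -4.9 -2.79 0 0 0 0;40 -4.9 -2.79 0 0 0 0;40 -4.9 -2.79 0 0 0 0;40 -4.9 -2.79 0 0 0 0;40 -4.9 -2.79 0 0 0 0;40 -4.9 -2.79 0 0 0 0")

```text
time: 17.35
tool_pos: [0.3246, 0.2608, 0.2749]
tool_rot: [-3.14, -0.002, -0.409]
contact_force: [0.2, -0.4, -2.2]
opening: 0.0453
grip_force: 20.0
```

Call:
apply_moves(motion="40 0 0 0 0 0 -0.1426;40 0 0 0 0 0 -0.1426;40 0 0 0 0 0 -0.1426;40 0 0 0 0 0 -0.1426;40 0 0 0 0 0 -0.1426;40 0 0 0 0 0 0;40 0 0 0 0 0 0")

```text
time: 18.23
tool_pos: [0.3258, 0.2596, 0.2741]
tool_rot: [-3.142, -0.001, 0.302]
contact_force: [0.1, 0.4, -2.4]
opening: 0.0458
grip_force: 20.0
```

```bash
python3 - <<'E'
from h import *
p=seetray('tray_receiver','w5')
E
```

```text
18.225 [0.32578391 0.25959698 0.2740739 ] [-3.14154707e+00 -8.41909945e-04  3.02081331e-01] 0.04580225419408864
tray_receiver 0.91 [(array([423. , 291.6]), array([103.4,  62.4]), 16.87378692626953), (array([422.6, 291.4]), array([101.8,  61.4]), 16.873762130737305)]
{'centre': [0.4247, 0.2939, 0.0057], 'score': 0.94}
```

View pics/w5.png

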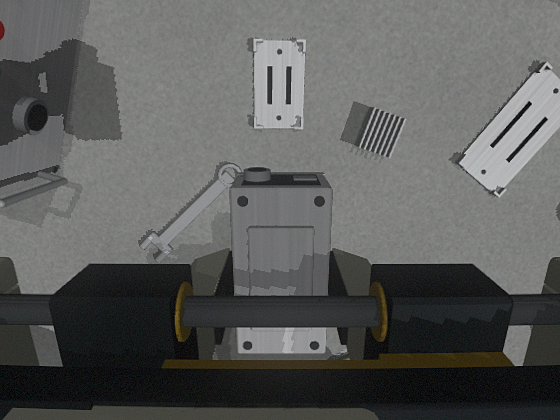

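Call:
apply_moves(motion="40 5.1 -0.08 0 0 0 0.0075;40 5.13 -0.07 0 0 0 0;40 0 0 5 0 0 0;40 0 0 6 0 0 0;40 0 0 6 0 0 0;40 0 0 5 0 0 0;40 0 0 2.5 0 0 0;40 0 0 0.9 0 0 0;40 0 0 0 0 0 0;40 0 0 0.4 0 0 0;40 0 0 0.3 0 0 0;40 0 0 0.1 0 0 0;40 0 0 0.05 0 0 0;40 0 0 0 0 0 0;40 0 0 0 0 0 0")

```text
time: 20.25
tool_pos: [0.423, 0.2913, 0.0111]
tool_rot: [3.142, -0.0, 0.297]
contact_force: [-0.1, 0.3, -1.3]
opening: 0.0458
grip_force: 20.0
```

Call:
apply_moves(motion="40 0 0 0.05 0 0 0;40 0 0 0 0 0 0;40 0 0 0 0 0 0")

```text
time: 20.62
tool_pos: [0.4231, 0.2914, 0.011]
tool_rot: [3.142, -0.0, 0.297]
contact_force: [-1.4, -0.7, 5.1]
opening: 0.0458
grip_force: 20.0
```

Call:
apply_moves(motion="64 0 0 0 0 0 0;64 0 0 0 0 0 0;64 0 0 0 0 0 0;64 0 0 -1 0 0 0;64 0 0 -3 0 0 0;100 0 0 -5 0 0 0;100 0 0 -6 0 0 0;100 0 0 -5 0 0 0;100 1 5.91 0 0 0 0;100 1 5.91 0 0 0 0;100 1 5.91 0 0 0 0;100 1 5.91 0 0 0 0;100 1 5.91 0 0 0 0;100 1 5.91 0 0 0 0;100 1 5.91 0 0 0 0;100 1 5.91 0 0 0 0;100 1 5.91 0 0 0 0")

```text
time: 22.75
tool_pos: [0.6654, -0.1926, 0.2115]
tool_rot: [3.141, -0.001, 0.297]
contact_force: [0.6, 0.0, 0.3]
opening: 0.0921
grip_force: 0.0
```

Call:
apply_moves(motion="100 0 0 0 0 0 0.1411;100 0 0 0 0 0 0.1411;100 0 0 0 0 0 0.1411;100 0 0 0 0 0 0.1411;100 0 0 0 0 0 0.1411;100 0 0 0 0 0 0;100 0 0 0 0 0 0")

```text
time: 23.62
tool_pos: [0.6648, -0.1908, 0.2109]
tool_rot: [3.142, -0.0, -0.405]
contact_force: [-1.3, 0.6, 0.5]
opening: 0.0921
grip_force: 0.0
```

```bash
python3 - <<'E'
from h import *
s=robot.observe();print(s['time'],s['tool_pos'],s['tool_rot'])
p=shoot('wrist')
for d in robot.trace('unit_transmitter',p)[:2]: print(d['score'],rect(p,d['pixels'],.076))
im=p['img'].copy()
y=np.radians(-23.4);c=np.array([.6648,-.1907]);R=np.array([[np.cos(y),-np.sin(y)],[np.sin(y),np.cos(y)]])
for L,W,z in((114,54,.076),(140,62,.038)):
    q=np.array([[-1,-1],[1,-1],[1,1],[-1,1]])*[L/2000,W/2000]@R.T+c
    u=proj(p,np.c_[q,[z]*4]);cv2.polylines(im,[np.int32(np.round(u*16))],True,(255,0,0),1,cv2.LINE_8,4)
cv2.imwrite('pics/w6.png',im[:,:,::-1])
p2=shoot('scene')
for d in robot.trace('unit_receiver',p2)[:2]:
  ys,xs=np.where(d['pixels']);print(d['score'],xs.mean(),ys.mean())
print(proj(p2,[[.423,.2914,.03]]))
go([.6648,-.1907,.046],-.408)
E
```

```text
23.625 [ 0.66481809 -0.19082764  0.2109199 ] [ 3.14152326e+00 -1.88851246e-04 -4.05485194e-01]
0.71 (array([ 667.6, -191.4]), array([120.7,  53.8]), -23.481346130371094)
0.58 361.80232558139534 146.47674418604652
0.36 244.25 222.74056603773585
[[352.75465798 146.85563123]]
turn (tool rv) [ 0.    -0.     0.001] then shift cm (after turn) [-1.000e-02 -1.000e-02  1.646e+01] before turn [-1.000e-02 -1.000e-02  1.646e+01]
```

View pics/w6.png

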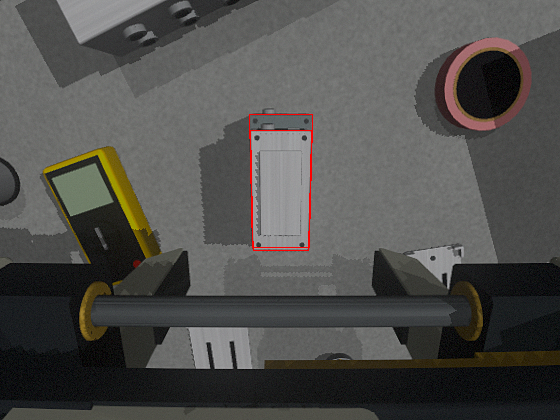

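Call:
apply_moves(motion="100 0 0 5 0 0 0;100 0 0 6 0 0 0;100 0 0 3.5 0 0 0;100 0 0 2 0 0 0;75 0 0 0 0 0 0;65 0 0 0 0 0 0;48 0 0 0 0 0 0;48 0 0 0 0 0 0;48 0 0 0 0 0 0;48 0 0 0 0 0 0;48 0 0 0 0 0 0;48 0 0 0 0 0 0;48 0 0 0 0 0 0;48 0 0 0 0 0 0", force=30)

```text
time: 25.58
tool_pos: [0.6653, -0.191, 0.0465]
tool_rot: [-3.142, -0.001, -0.408]
contact_force: [-0.8, 0.5, 4.7]
opening: 0.0534
grip_force: 30.0
```

Call:
apply_moves(motion="48 0 0 -0.5 0 0 0;48 0 0 -1 0 0 0;48 0 0 -1.5 0 0 0;48 0 0 -5 0 0 0;48 0 0 -6 0 0 0;48 0 0 -6 0 0 0;48 0 0 -5.4 0 0 0;48 -4.55 3.59 0 0 0 0;48 -4.55 3.59 0 0 0 0;48 -4.55 3.59 0 0 0 0;48 -4.55 3.59 0 0 0 0;48 -4.55 3.59 0 0 0 0;48 -4.55 3.59 0 0 0 0;48 0 0 0 0 0 -0.09;48 0 0 0 0 0 -0.09;48 0 0 0 0 0 0;48 0 0 0 0 0 0")

```text
time: 27.7
tool_pos: [0.3289, -0.2801, 0.3001]
tool_rot: [3.141, -0.001, -0.23]
contact_force: [0.5, -0.3, -3.4]
opening: 0.0536
grip_force: 30.0
```

```bash
python3 - <<'E'
from h import *
p=seetray('tray_transmitter','w7')
E
```

```text
27.7 [ 0.32885946 -0.28005383  0.30007368] [ 3.14108810e+00 -5.50692883e-04 -2.29697397e-01] 0.05357238621014642
tray_transmitter 0.71 [(array([ 450.9, -310.1]), array([130. ,  71.1]), -13.187950134277344), (array([ 450.2, -309.9]), array([128.1,  70.1]), -13.187934875488281)]
{'centre': [0.4596, -0.3065, 0.0033], 'score': 0.97}
```

View pics/w7.png

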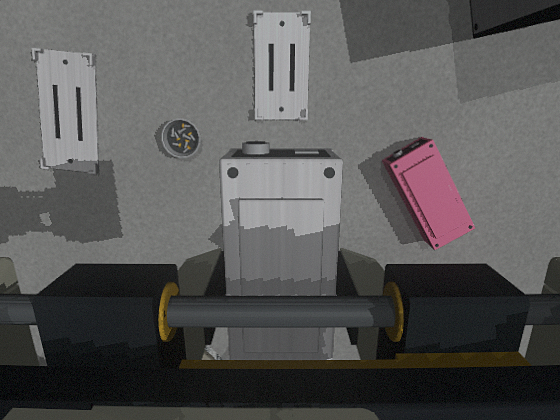

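Call:
apply_moves(motion="48 4.2 0.05 0 0 0 0;48 4.2 0.05 0 0 0 0;48 4.15 0.04 0 0 0 0;48 0 0 5 0 0 0;48 0 0 6 0 0 0;48 0 0 6 0 0 0;48 0 0 6 0 0 0;48 0 0 3 0 0 0;48 0 0 1.6 0 0 0;48 0 0 0.5 0 0 0;48 0 0 0.3 0 0 0;48 0 0 0.2 0 0 0;48 0 0 0.1 0 0 0;48 0 0 0.05 0 0 0;48 0 0 0 0 0 0;48 0 0 0 0 0 0")

```text
time: 29.85
tool_pos: [0.4508, -0.31, 0.0122]
tool_rot: [3.141, -0.0, -0.228]
contact_force: [-0.5, -0.6, -2.4]
opening: 0.0533
grip_force: 30.0
```

Call:
apply_moves(motion="48 0 0 0.05 0 0 0;48 0 0 0.05 0 0 0;48 0 0 0 0 0 0;48 0 0 0 0 0 0")

```text
time: 30.35
tool_pos: [0.4508, -0.31, 0.0115]
tool_rot: [3.141, -0.0, -0.228]
contact_force: [-2.5, 2.4, 5.8]
opening: 0.0536
grip_force: 30.0
```

Call:
apply_moves(motion="74 0 0 0 0 0 0;74 0 0 0 0 0 0;74 0 0 0 0 0 0;74 0 0 -1 0 0 0;74 0 0 -3 0 0 0;100 0 0 -5 0 0 0;100 0 0 -5 0 0 0;100 0 0 -4 0 0 0;100 3.63 -3.29 0 0 0 0;100 3.63 -3.29 0 0 0 0;100 3.63 -3.29 0 0 0 0;100 3.63 -3.29 0 0 0 0;100 3.63 -3.29 0 0 0 0;100 0 0 0 0 0 0.09;100 0 0 0 0 0 0.09;100 0 0 0 0 0 0;100 0 0 0 0 0 0")

```text
time: 32.48
tool_pos: [0.6646, -0.1909, 0.1916]
tool_rot: [3.142, -0.0, -0.407]
contact_force: [0.0, -0.4, 0.2]
opening: 0.0917
grip_force: 0.0
```

```bash
python3 - <<'E'
from h import *
s=robot.observe();print(s['time'],s['tool_pos'],s['tool_rot'])
p=shoot('wrist')
for d in robot.trace('unit_battery',p)[:2]: print(d['score'],rect(p,d['pixels'],.038))
im=p['img'].copy()
y=np.radians(-23.4);c=np.array([.6648,-.1907]);R=np.array([[np.cos(y),-np.sin(y)],[np.sin(y),np.cos(y)]])
for L,W,z in((140,62,.038),):
    q=np.array([[-1,-1],[1,-1],[1,1],[-1,1]])*[L/2000,W/2000]@R.T+c
    u=proj(p,np.c_[q,[z]*4]);cv2.polylines(im,[np.int32(np.round(u*16))],True,(255,0,0),1,cv2.LINE_8,4)
cv2.imwrite('pics/w8.png',im[:,:,::-1])
p2=shoot('scene')
for t,c in(('unit_receiver',[.423,.2914,.03]),('unit_transmitter',[.4508,-.31,.03])):
  for d in robot.trace(t,p2)[:2]:
    ys,xs=np.where(d['pixels']);print(t,d['score'],xs.mean(),ys.mean(),proj(p2,c))
go([.6648,-.1907,.0085],-.408)
E
```

```text
32.475 [ 0.66464953 -0.19086738  0.19159172] [ 3.14155198e+00 -4.34037315e-04 -4.06698415e-01]
0.62 (array([ 667.7, -190.9]), array([145.9,  63.6]), -23.856483459472656)
unit_receiver 0.54 360.0 149.1782945736434 [[352.75465798 146.85563123]]
turn (tool rv) [ 0. -0.  0.] then shift cm (after turn) [ 0.   -0.02 18.28] before turn [ 0.   -0.02 18.28]
```

View pics/w8.png

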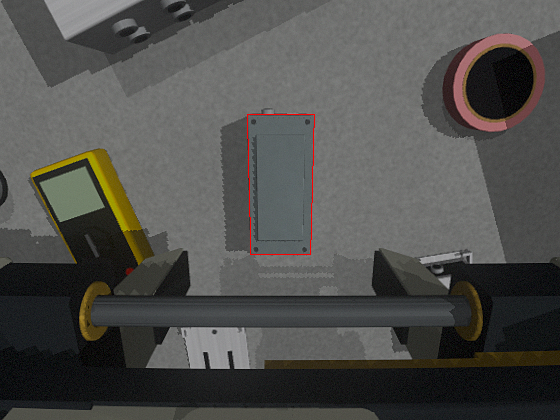

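Call:
apply_moves(motion="100 0 0 5 0 0 0;100 0 -0.02 6 0 0 0;100 0 0 4.5 0 0 0;100 0 0 2 0 0 0;100 0 0 0.8 0 0 0;80 0 0 0 0 0 0;72 0 0 0 0 0 0;58 0 0 0 0 0 0;58 0 0 0 0 0 0;58 0 0 0 0 0 0;58 0 0 0 0 0 0;58 0 0 0 0 0 0;58 0 0 0 0 0 0;58 0 0 0 0 0 0;58 0 0 0 0 0 0", force=40)

```text
time: 34.6
tool_pos: [0.6654, -0.1907, 0.0093]
tool_rot: [-3.141, -0.002, -0.408]
contact_force: [-1.4, 0.6, 5.5]
opening: 0.0612
grip_force: 40.0
```

Call:
apply_moves(motion="58 0 0 -0.5 0 0 0;58 0 0 -1 0 0 0;58 0 0 -1.5 0 0 0;58 0 0 -5 0 0 0;58 0 0 -6 0 0 0;58 0 0 -6 0 0 0;58 0 0 -6 0 0 0;58 0 0 -3 0 0 0;58 -4.6 -2.69 0 0 0 0;58 -4.6 -2.69 0 0 0 0;58 -4.6 -2.69 0 0 0 0;58 -4.6 -2.69 0 0 0 0;58 -4.6 -2.69 0 0 0 0;58 -4.6 -2.69 0 0 0 0;58 -4.6 -2.69 0 0 0 0;58 0 0 0 0 0 -0.107;58 0 0 0 0 0 0;58 0 0 0 0 0 0")

```text
time: 36.85
tool_pos: [0.4442, 0.1097, 0.2985]
tool_rot: [3.142, -0.001, -0.304]
contact_force: [-1.1, -0.5, -8.0]
opening: 0.0612
grip_force: 40.0
```

```bash
python3 - <<'E'
from h import *
p=seetray('tray_battery','w9')
E
```

```text
36.85 [0.44416523 0.10966289 0.29848254] [ 3.14156122e+00 -6.34128212e-04 -3.03837612e-01] 0.06124058902378066
tray_battery 0.88 [(array([461.7, -20. ]), array([157.3,  80.7]), -19.457618713378906), (array([462.5, -18.4]), array([155. ,  79.5]), -19.457603454589844)]
{'centre': [0.4731, -0.0228, 0.0029], 'score': 0.64}
{'centre': [0.6293, 0.1645, 0.0456], 'score': 0.35}
```

View pics/w9.png

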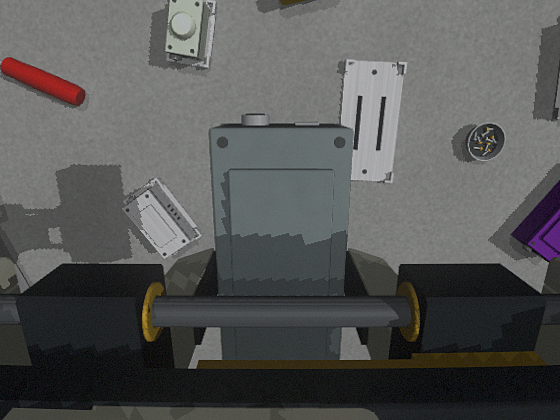

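Call:
apply_moves(motion="58 -0.5 -4.5 0 0 0 0;58 0 0 0 0 0 0.036;58 0 0 0 0 0 0")

```text
time: 37.38
tool_pos: [0.4526, 0.1542, 0.2977]
tool_rot: [3.141, 0.001, -0.338]
contact_force: [0.6, -0.9, -6.7]
opening: 0.0613
grip_force: 40.0
```

```bash
python3 - <<'E'
from h import *
seetray('tray_battery');seetray('tray_battery')
p=shoot('top')
for d in robot.trace('tray_battery',p)[:2]: print('top',d['score'],rect(p,d['pixels'],.003))
E
```

```text
37.375 [0.4525773  0.15415473 0.29774807] [ 3.14062938e+00  5.77552181e-04 -3.37575252e-01] 0.06126846831046919
tray_battery 0.71 [(array([461.9, -20.5]), array([157.5,  82.6]), -19.67833709716797), (array([462.9, -18.3]), array([155.2,  81.3]), -19.67833709716797)]
{'centre': [0.4659, -0.0214, 0.0001], 'score': 0.91}
37.525 [0.45261396 0.15382635 0.29804856] [ 3.14119269e+00  3.90540902e-05 -3.37946837e-01] 0.06119392077635638
tray_battery 0.91 [(array([462.3, -19.9]), array([157.5,  82.1]), -19.745285034179688), (array([463.3, -17.7]), array([155.2,  80.9]), -19.745277404785156)]
tray_battery 0.71 [(array([ 391.8, -167.6]), array([57.1, 52.2]), -81.17737770080566), (array([ 393.8, -163.3]), array([56.3, 51.4]), -81.17737102508545)]
{'centre': [0.4639, -0.0203, 0.0013], 'score': 0.88}
top 0.8 (array([462.3, -21.1]), array([156.9,  79. ]), -19.658668518066406)
top 0.25 (array([378.3, 277.2]), array([64.3, 19.1]), -68.29376983642578)
```

```bash
python3 - <<'E'
from h import *
p=shoot('wrist');im=cv2.resize(p['img'],None,fx=4,fy=4,interpolation=cv2.INTER_CUBIC)
y=np.radians(-19.6);R=np.array([[np.cos(y),-np.sin(y)],[np.sin(y),np.cos(y)]]);c=np.array([.4627,-.019])
for L,W,z,col in((155,77,.003,(255,0,0)),(155,77,.010,(0,0,255))):
    q=np.array([[-1,-1],[1,-1],[1,1],[-1,1]])*[L/2000,W/2000]@R.T+c
    u=proj(p,np.c_[q,[z]*4])*4+1.5;cv2.polylines(im,[np.int32(np.round(u))],True,col,1)
a=np.int32(u.mean(0));a0=a-[260,290];print(a0/4)
cv2.imwrite('pics/w10.png',im[max(a0[1],0):a0[1]+590,max(a0[0],0):a0[0]+520][:,:,::-1])
E
```

```text
[338.5   39.75]
```

View pics/w10.png

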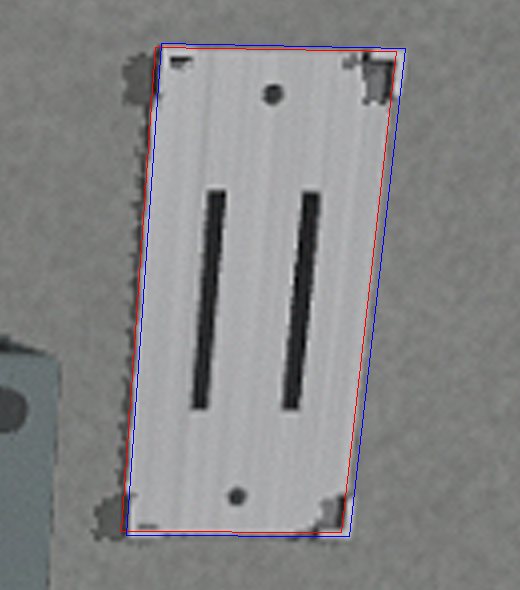

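Call:
apply_moves(motion="58 2.23 5.32 0 0 0 0.004;58 2.23 5.32 0 0 0 0;58 2.23 5.32 0 0 0 0;58 0 0 5 0 0 0;58 0 0 6 0 0 0;58 0 0 6 0 0 0;58 0 0 6 0 0 0;58 0 0 3 0 0 0;58 0 0 1.2 0 0 0;58 0 0 0.5 0 0 0;58 0 0 0.3 0 0 0;58 0 0 0.2 0 0 0;58 0 0 0 0 0 0;58 0 0 0 0 0 0")

```text
time: 39.58
tool_pos: [0.4628, -0.0183, 0.0165]
tool_rot: [-3.142, -0.001, -0.341]
contact_force: [-0.8, 1.4, -7.2]
opening: 0.0614
grip_force: 40.0
```

Call:
apply_moves(motion="58 0 0.05 0.2 0 0 0;58 0 0 0.1 0 0 0;58 0 0 0.05 0 0 0;58 0 0 0.05 0 0 0;58 0 0 0 0 0 0;58 0 0 0 0 0 0")

```text
time: 40.33
tool_pos: [0.4623, -0.0187, 0.0123]
tool_rot: [3.141, -0.0, -0.341]
contact_force: [-1.6, -0.4, -1.6]
opening: 0.0616
grip_force: 40.0
```

Call:
apply_moves(motion="58 0 0 0.04 0 0 0;58 0 0 0 0 0 0;84 0 0 0 0 0 0;84 0 0 0 0 0 0;84 0 0 0 0 0 0;84 0 0 -1 0 0 0;84 0 0 -3 0 0 0;84 0 0 -6 0 0 0;84 0 0 -6 0 0 0;84 0 0 -6 0 0 0;84 0 0 -6 0 0 0;84 -3 0 -2 0 0 0;84 -3 0 0 0 0 0;84 0 0 0 0 0 0")

```text
time: 42.08
tool_pos: [0.4045, 0.0019, 0.313]
tool_rot: [-3.141, -0.002, -0.341]
contact_force: [-0.3, -0.4, -0.3]
opening: 0.0772
grip_force: 0.0
```

```bash
python3 - <<'E'
from h import *
P={'nav':(.637,.1657,-27.45,62,38),'receiver':(.423,.2914,16.87,88,46),'transmitter':(.4507,-.31,-13.19,114,54),'battery':(.4627,-.019,-19.6,140,62)}
tiles=[]
ims={}
for n in('wrist','top'):
    p=shoot(n);ims[n]=p
    cv2.imwrite(f'pics/f_{n}.png',cv2.resize(p['img'],(800,600),interpolation=cv2.INTER_CUBIC)[:,:,::-1])
    for k,(x,y,a,L,W) in P.items():
        for d in robot.trace('unit_'+k,p)[:1]: print(n,k,round(d['score'],2),rect(p,d['pixels'],.041))
E
```

```text
wrist nav 0.95 (array([631.5, 159.1]), array([70.4, 54.6]), -26.208351135253906)
wrist receiver 0.69 (array([424.8, 279.2]), array([97.9, 70.4]), 16.900556564331055)
wrist transmitter 0.84 (array([ 449.3, -299.9]), array([118.5,  74.3]), -13.09820556640625)
wrist battery 0.61 (array([461.7, -18.6]), array([143.4,  62.2]), -20.161705017089844)
top nav 0.9 (array([633.6, 161.8]), array([74.9, 47.9]), -27.506999969482422)
top receiver 0.98 (array([421.2, 285.3]), array([97.8, 52.3]), 17.0301513671875)
top transmitter 0.84 (array([ 449.1, -307.8]), array([121.8,  59. ]), -13.692123413085938)
top battery 0.81 (array([ 261. , -255.1]), array([150.3,  68.4]), -53.37382888793945)
```

View pics/f_wrist.png

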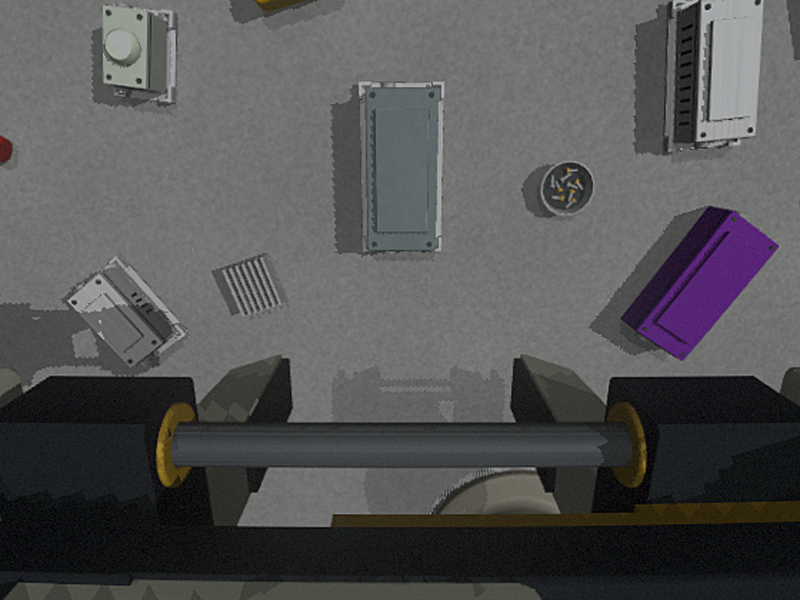

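View pics/f_top.png

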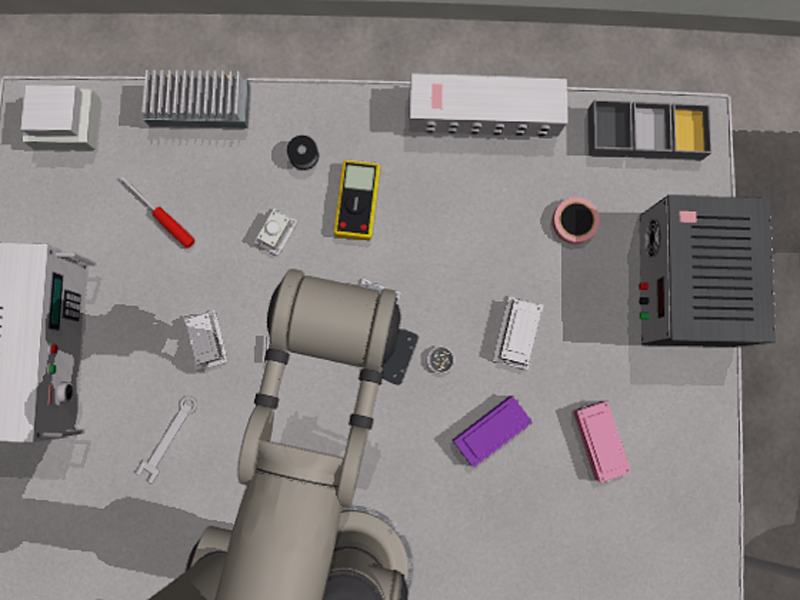

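The wrist picture shows the battery unit inside its angles at (402,165), nav at (130,50), receiver at (130,315) and transmitter at (725,70), each in its own tray. The meter and dish haven't moved.

```bash
python3 -c "
from cell import robot
print(robot.hand_in())"
```

```text
the job is handed in; nothing more can be done
None
```

I took the stack apart and set all four units in their own trays. The final pictures show each one in place, with the meter and screw dish left alone, and I handed the job in after about 42 s of the 128 s allowed.

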